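Put the tumbler away and close the crockery safe

ROBOT

A 6-joint arm with a two-finger parallel gripper is mounted at the origin on the work surface. World frame = base frame: x ahead of the robot, y to its left, z up, the work surface at z = 0. Lengths are in m, angles in rad, forces in N, time in s.
With the tool pointing down it reaches from about 0.25 to 0.775 m from the base axis. Payload 4 kg.
Tool frame: the origin (TCP) lies midway between the tips of the shut fingers; the grasp point (between the pads) lies 19 mm behind it; z points along the fingers, y is the line along which they close (so a half turn about z gives the same grasp; the last joint's range is limited). The gripper opens to 94 mm and grips with 3 to 60 N. Pads are 16 mm wide; open, the fingers measure 119 mm over their backs; the gripper's body (75 mm by 177 mm) begins 78 mm behind the grasp point.
Start: joints at [1.177, 0.087, 1.371, -0, 1.684, -0.103], TCP at [0.158, 0.527, 0.206] pointing down, gripper open.
Joint ranges: [-3.1, 3.1], [-0.76, 2.03], [0.27, 2.55], [-1.08, 4.22], [0.17, 2.65], [-2.57, 2.57]. Speed limits (rad/s): [2.79, 2.79, 3.14, 3.14, 3.14, 3.14].

INTERFACE

Orientations are given as [roll, pitch, yaw] about the fixed x, y, z axes, in that order (R = Rz(yaw) Ry(pitch) Rx(roll)).
In Python, from bench import get_obs, snapshot, close_job gives the robot as it stands. The module is installed in compiled form; this text tells all that it offers.
- The arm moves only by the tool drive_tool, never from a script. Its argument "commands" is a list of rows, each a list of 6 numbers: the shift along the tool's x, y, z in units of 0.04 m (1.0 is 0.04 m), then the turn, a rotation vector about the tool's x, y, z in units of 0.1 rad (1.0 is 0.1 rad). In form: [[dx, dy, dz, wx, wy, wz], ...]. A call has 1 to 20 rows; each row shifts and turns the commanded pose from where the row before left it, along the tool's axes as they then stand; what a row does not reach is not made up. A row lasts 1/8 s, in which the tool goes at most 62.5 mm and 10.7 degrees, less where a joint would pass 70% of its speed; a pose out of reach is approached as far as the arm can. A call with a number of a shift or a turn outside -1 to 1 is refused whole. A call with a gripper value outside its range is refused whole. "gripper" is the closure, from 0 (fully open) to 1 (shut), set as the call begins (left out, the last holds). The fingers move at their own pace and stop on an object; the grip force is fixed at half the most. Time passes only in rows, so rows that do not move let the fingers close. It gives the time, the measured TCP pose, the force, the opening and the grip force at its end, in the units of the state.
- get_obs(): the state, without advancing time (a new reading comes with each control period).
- snapshot(name): name is "side" or "top" or "wrist"; returns a dict with "image" (400x640x3 uint8, blue, green, red), "range_z" (400x640 float32, m along the optical axis (not along the pixel's ray), 0 where there is no reading), "fx", "fy", "cx", "cy" (pixels), "rvec" (rotation vector, rad) and "tvec" (3), from world to camera coordinates, as OpenCV has them. Camera axes: x right, y down, z forward; pixel columns grow to the right and rows downward; lengths in m; the calibration is good to about 2 mm. A picture is of the moment at which its call begins.
- close_job(): hands the job in; it is judged then, once.
The state is a dict: "time": time; "joint_positions": joint angles; "qvel": joint speeds; "joint_torque": joint torques, N m; "tool_pos": TCP position; "ee_rot": TCP orientation; "wrist_force": force on the tool from outside, world axes, zero at the start; "wrist_torque": the same for the moment, N m; "width": finger opening in m; "finger_force": force on a finger pad.
Only numpy, scipy, OpenCV 4.12 (cv2) and the standard library are available. Lean on these libraries where they do the work, as an engineer would, in place of code of your own. Each camera call takes 0.05 s, during which the arm holds its last target. There are 200 camera calls.

TASK

First take the wooden peg out of the doorway of the crockery safe, where it blocks the sliding door, and put it in the yellow tray with the other two pegs. Then stand the steel tumbler upright on the floor of the safe, just inside the doorway, and finally slide the door fully closed against its frame without slamming it. Do not disturb the other things on the table or the jar inside the safe.

Things in the scene. Friction and masses are not known exactly. Their poses are not given: they have to be found in the camera images.
- safe: Wooden crockery safe, open back, fixed: 440 wide, 277 high. Origin on the table under the middle of the door's plane; own x points into the safe, away from the robot, y to the robot's left. Floor board: top at z=20, x -20 to 190. Roof: underside z=250, starts at x=-15, so the hand must enter tilted. Front posts at |y| 202 to 220. Plates behind the fixed pane (y 0 to 202).
- door_panel (a joint): Sliding door: opening in m. 0 = closed against the right-hand post; 0.194 = fully open, in front of the fixed pane. It closes towards the safe's -y. Door 210 wide, 12 thick (x -6 to 6), z 21 to 250; leading edge at safe y = -0.202 + value, so the clear doorway runs from y=-202 to there. About 2.5 N of friction; stays where left.
- pull (a point): Centre of the door's black pull, 136 above the table: an upright block 16 wide (safe's y), 34 deep, 70 high, standing out to 40 in front of the door's plane; its centre is 20 behind the leading edge (to its +y side). Axes as the safe's.
- peg_mid (a point): Centre of the loose light-wood peg that stands upright in the doorway in the door's path: a round peg 31 in diameter, 70 high, 40 g; the point is half-way up (35 above its foot), z is its axis.
- tray: Yellow open tray fixed to the table, 110 (its x) by 210 (its y), 25 high, walls 6, floor 6 thick; a divider across the middle splits it into two compartments. Two other pegs (31 in diameter, 70 long) lie in the -y compartment; the +y one is empty. Origin under its centre on the table.
- tray_free (a point): Centre of the floor (top face) of the tray's empty compartment, which is about 98 by 96 inside.
- peg_b1: One of two loose pegs lying in the tray (31 in diameter, 70 long, along its own x); origin on its underside half-way along.
- peg_b2: The other loose peg lying in the tray, same size and origin.
- tumbler_mid (a point): Centre, half-way up, of the loose stainless tumbler, which stands upright on the table: an open cup, 46 in diameter at the foot widening to 58 at the rim, 85 high, about 0.14 kg; z is its axis.
- jar: Loose amber jar inside the safe behind the doorway, 54 in diameter, 85 high; origin at the centre of its foot. Leave alone.
- bowl: Loose white ceramic bowl, 124 in diameter, 52 high, origin at the centre of its foot. Leave alone.
- bottle: Loose clear bottle, 60 in diameter, 190 high, left of the safe; origin at the centre of its foot. Leave alone.
- ladle: Loose steel ladle lying on the table along its own x, from -174 to +116, up to 30 high; cup (72 in diameter) at +x. Leave alone.
- sieve: Loose aluminium sieve, cup 100 in diameter, 40 high, with a handle reaching to x=-146; origin under the cup's centre. Leave alone.
- doorway (a point): Foot of the right-hand front post, on the safe's floor in the door's plane: the doorway's fixed edge, which the closing door meets. Axes as the safe's.
There are look-alikes about, which are no part of the job. What is shaped like the part that bears tumbler_mid but pink is not meant.

How it is judged:
By the outcome, as a careful person would: the job done as asked, in the order asked, and still so for the second after the job is handed in, with the robot touching nothing.
It also fails if it takes over 72 s, if anything falls off the work surface, if the arm or the gripper's body presses on something with over 40 N, if the wrist force passes 120 N, or if a joint passes its speed limit or range.

## Working session

There is one attempt and no reset: what is moved stays moved. The work goes in short steps, Python scripts to look and compute and a tool call to move; the robot and the scene stay as the last step left them, time stands still between calls to the robot, and variables do not carry over. Pictures are saved under pics/ and viewed, at most 10 in all, crops included, and the job is handed in when it is done.

Besides the shell and the picture viewer there is one more tool, called after "Request:" as a command line: name --pt "numbers of a row" for each row, then --argument value for the rest. drive_tool: Moves the arm, as the interface text tells. Its arguments: {"type":"object","properties":{"commands":{"type":"array"},"gripper":{"type":"number"}},"required":["commands"]}

```bash
mkdir -p pics; cat > h.py <<'E'
import numpy as np,cv2
from bench import get_obs,snapshot
def pts(s):
    z=s["range_z"];v,u=np.mgrid[0:400,0:640]
    P=np.stack([(u-s["cx"])/s["fx"]*z,(v-s["cy"])/s["fy"]*z,z],-1)
    R=cv2.Rodrigues(np.array(s["rvec"],float))[0]
    W=(P-np.array(s["tvec"]).ravel())@R
    W[z<=0]=np.nan
    return W
E
python3 - <<'E'
from h import *
for n in ["top","side"]:
    s=snapshot(n);cv2.imwrite(f"pics/{n}0.png",s["image"]);np.savez(f"{n}0.npz",W=pts(s),I=s["image"])
    R=cv2.Rodrigues(np.array(s["rvec"],float))[0];print(n,-R.T@np.array(s["tvec"]).ravel(),R[2])
print(get_obs())
E
```

```text
top [ 0.33450435 -0.09380556  1.28873688] [ 0.2042198   0.02950924 -0.97848019]
side [-0.47823115 -0.76605426  0.98889783] [ 0.68610792  0.44586214 -0.574859  ]
{'time': 0.1, 'joint_positions': array([ 1.17688523e+00,  8.79200996e-02,  1.37208276e+00, -6.61085046e-06,
        1.68362124e+00, -1.03061149e-01]), 'qvel': array([-0.00071303, -0.00039017, -0.00075869,  0.00151853, -0.00085059,
       -0.00046077]), 'joint_torque': array([ 2.12350868e-03, -3.41253269e+01, -3.03301084e+01,  7.19622569e-02,
        3.04856314e-02, -8.91767445e-05]), 'tool_pos': array([0.15751684, 0.526445  , 0.20441025]), 'ee_rot': array([-3.13957131e+00, -2.02456910e-04,  2.85074176e+00]), 'wrist_force': array([-0.1495244 ,  0.0286218 , -0.20526902]), 'wrist_torque': array([-0.00845771, -0.00082942, -0.00208922]), 'finger_force': 0.0, 'width': 0.0943531069075524}
```

View pics/top0.png

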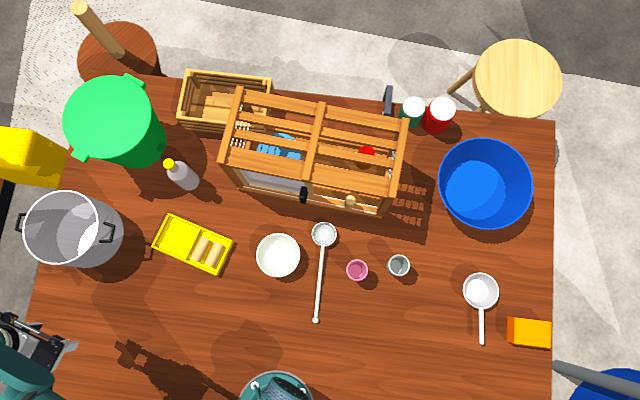

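View pics/side0.png

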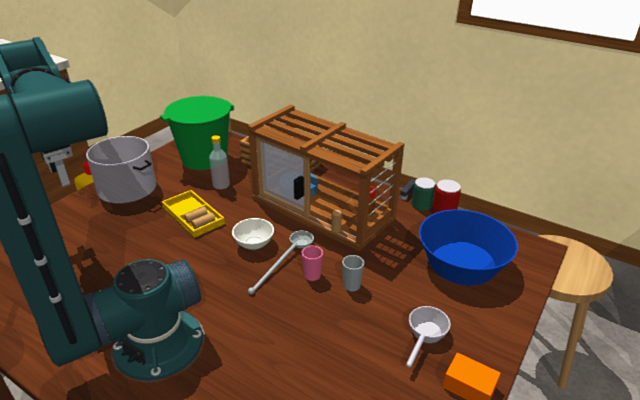

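The top view shows the tumbler at (398,265), the pink look-alike at (357,270), the peg at (350,202), the pull at (303,194), and the tray at (193,244) with its empty half to the left around (175,235). In the side view the tumbler is at (352,273) and the peg at (337,222).

```bash
python3 - <<'E'
from h import *
np.set_printoptions(precision=4,suppress=True)
T=np.load("top0.npz");S=np.load("side0.npz")
def reg(D,u0,u1,v0,v1,z0,z1):
    W=D["W"][v0:v1,u0:u1].reshape(-1,3);I=D["I"][v0:v1,u0:u1].reshape(-1,3)
    m=(W[:,2]>z0)&(W[:,2]<z1);return W[m],I[m].astype(int)
def circ(P):
    A=np.c_[2*P[:,:2],np.ones(len(P))];x=np.linalg.lstsq(A,(P[:,:2]**2).sum(1),rcond=None)[0]
    return x[:2],np.sqrt(x[2]+x[0]**2+x[1]**2)
for n,D,r in [("tumT",T,(384,412,250,280)),("tumS",S,(338,368,250,295))]:
    P,_=reg(D,*r,.075,.095);print(n,len(P),P.min(0),P.max(0),circ(P),(P.min(0)+P.max(0))/2)
P,_=reg(T,340,362,190,212,.075,.1);print("pegT",len(P),P.min(0),P.max(0),np.median(P,0))
P,_=reg(S,328,346,205,240,.03,.1);print("pegS",len(P),P.min(0),P.max(0),np.median(P,0))
P,I=reg(T,294,314,184,206,.08,.19);k=I.max(1)<45;P=P[k];print("pullT",len(P),P.min(0),P.max(0),np.median(P,0))
P,I=reg(S,288,310,170,205,.08,.19);k=I.max(1)<45;P=P[k];print("pullS",len(P),P.min(0),P.max(0),np.median(P,0))
# roof
P,I=reg(T,205,420,80,225,.255,.29);r=cv2.minAreaRect(P[:,:2].astype(np.float32));print("roof",len(P),r,cv2.boxPoints(r),P[:,2].max())
# tray rim
W=T["W"];I=T["I"].astype(int);
y=(I[...,1]>150)&(I[...,0]<60)&(I[...,2]>150)&(W[...,2]>.018)&(W[...,2]<.032);y[:, :145]=0;y[:,240:]=0;y[:205]=0;y[285:]=0
P=W[y];r=cv2.minAreaRect(P[:,:2].astype(np.float32));print("tray",len(P),r,cv2.boxPoints(r))
P,_=reg(T,160,240,205,285,.033,.05);print("pegs",len(P),P.mean(0))
P,_=reg(T,250,305,230,280,.03,.06);print("bowl",P.min(0),P.max(0))
P,_=reg(T,300,345,215,325,.01,.06);print("ladle",P.min(0),P.max(0))
P,_=reg(T,345,370,258,282,.06,.095);print("pink",P.min(0),P.max(0))
P,I=reg(T,155,205,150,195,.03,.3);print("bottle",P.min(0),P.max(0),P[P[:,2]>.17].mean(0))
W=T["W"]
for u,v in [(368,153),(362,152)]:print("jar",W[v,u])
E
```

```text
tumT 100 [ 0.4054 -0.3136  0.075 ] [ 0.4628 -0.2579  0.0898] (array([ 0.4339, -0.2859]), np.float64(0.02692513084809852)) [ 0.4341 -0.2858  0.0824]
tumS 157 [ 0.4038 -0.3178  0.075 ] [ 0.4647 -0.2597  0.0882] (array([ 0.4343, -0.2899]), np.float64(0.027084689744744976)) [ 0.4343 -0.2888  0.0816]
pegT 99 [ 0.5824 -0.1474  0.0754] [ 0.6107 -0.1187  0.0975] [ 0.5957 -0.1334  0.0895]
pegS 198 [ 0.5791 -0.1545  0.03  ] [ 0.6109 -0.1253  0.0927] [ 0.5889 -0.1432  0.0662]
pullT 91 [ 0.5676 -0.0139  0.1075] [0.5987 0.0006 0.1756] [ 0.5818 -0.0087  0.1684]
pullS 205 [ 0.5655 -0.0197  0.1012] [0.6    0.0027 0.1738] [ 0.5755 -0.0133  0.1397]
roof 10467 ((0.6946436166763306, -0.022120758891105652), (0.44168904423713684, 0.20717188715934753), 85.26078033447266) [[ 0.5732 -0.2337]
 [ 0.7796 -0.2508]
 [ 0.8161  0.1894]
 [ 0.6097  0.2065]] 0.2844039567592026
tray 580 ((0.4273465573787689, 0.3074760437011719), (0.2122686207294464, 0.11005035042762756), 74.02840423583984) [[0.3452 0.2206]
 [0.451  0.1903]
 [0.5095 0.3944]
 [0.4036 0.4247]]
pegs 328 [0.4089 0.2579 0.0363]
bowl [ 0.3628 -0.0102  0.03  ] [0.4844 0.1106 0.0588]
ladle [ 0.2502 -0.1062  0.01  ] [ 0.5366 -0.0362  0.0328]
pink [ 0.3781 -0.2013  0.0604] [ 0.4353 -0.1454  0.0919]
bottle [0.585 0.323 0.03 ] [0.6927 0.4612 0.1973] [0.614  0.3525 0.1878]
jar [ 0.7349 -0.1708  0.105 ]
jar [ 0.7352 -0.1535  0.1066]
```

Request:
drive_tool --pt "0 0 -1 0 0 0" --pt "0 0 -1 0 0 0" --pt "0 0 -1 0 0 0" --pt "-0.6 -0.95 0 0 0 0" --pt "-0.6 -0.95 0 0 0 0" --pt "-0.6 -0.95 0 0 0 0" --pt "-0.6 -0.95 0 0 0 0" --pt "-0.6 -0.95 0 0 0 0" --pt "-0.6 -0.95 0 0 0 0" --pt "-0.6 -0.95 0 0 0 0" --pt "-0.6 -0.95 0 0 0 0" --pt "-0.6 -0.95 0 0 0 0" --pt "-0.6 -0.95 0 0 0 0" --pt "-0.6 -0.95 0 0 0 0" --pt "-0.6 -0.95 0 0 0 0" --pt "-0.6 -0.95 0 0 0 0" --pt "-0.6 -0.95 0 0 0 0" --pt "-0.6 -0.95 0 0 0 0" --pt "0 0 0 0 0 -1" --pt "0 0 0 0 0 -1" --gripper 0

```text
time: 2.6
tool_pos: [0.339, -0.123, 0.3247]
ee_rot: [3.141, -0.002, 3.052]
wrist_force: [-0.3, 0.4, 1.6]
width: 0.0938
finger_force: 0.0
```

Request:
drive_tool --pt "0 0 0 0 -1 0" --pt "0 0 0 0 -1 0" --pt "0 0 0 0 -1 0" --pt "0 0 0 0 -1 0" --pt "0 0 0 0 -1 0" --pt "0 0 0 0 -1 0" --pt "0 0 0 0 -1 0" --pt "0 0 0 0 -1 0" --pt "0 0 0 0 0 0" --pt "0 0 0 0 0 0"

```text
time: 3.85
tool_pos: [0.3766, -0.1564, 0.3376]
ee_rot: [3.111, 0.762, 3.048]
wrist_force: [-0.2, -0.0, 0.2]
width: 0.0939
finger_force: 0.0
```

```bash
cat >> h.py <<'E'
from scipy.spatial.transform import Rotation as Ro
np.set_printoptions(precision=3,suppress=True)
O=np.array([.6064,-.0149,0]);YAW=-.0828
RS=Ro.from_euler('z',YAW)
def safe(p): return O+RS.apply(p)
def toolR(yaw,t): # tilt t from down, pointing towards heading yaw, closing along its left
    d=np.array([np.sin(t),0,-np.cos(t)]);y=np.array([0,1,0]);x=np.cross(y,d)
    return Ro.from_euler('z',yaw)*Ro.from_matrix(np.c_[x,y,d])
def need(g,R):  # grasp point target -> total rows-units from the measured pose
    o=get_obs();Rc=Ro.from_euler('xyz',o["ee_rot"]);p=np.array(g)+R.apply([0,0,.019])
    r=(Rc.inv()*R).as_rotvec()/.1
    print("shift in cur axes",Rc.inv().apply(p-o["tool_pos"])/.04,"in final axes",R.inv().apply(p-o["tool_pos"])/.04,"turn",r)
def st():
    o=get_obs();R=Ro.from_euler('xyz',o["ee_rot"])
    print(round(o["time"],2),"q",o["joint_positions"],"tcp",o["tool_pos"],"grasp",o["tool_pos"]-R.apply([0,0,.019]),"w",o["width"],"F",o["wrist_force"],o["finger_force"],"d",R.apply([0,0,1]),"y",R.apply([0,1,0]))
E
python3 -c "
from h import *
st();need(safe([-.12,-.1185,.075]),toolR(YAW,.87))"
```

```text
3.85 q [-1.112 -0.756  1.907  0.648  1.559 -2.463] tcp [ 0.377 -0.156  0.338] grasp [ 0.363 -0.156  0.351] w 0.0939002489869822 F [-0.229 -0.017  0.202] 0.0 d [ 0.69  -0.034 -0.723] y [0.072 0.997 0.022]
shift in cur axes [2.73  0.856 6.923] in final axes [3.449 1.039 6.568] turn [ 0.232 -1.076 -0.087]
```

```bash
python3 -c "
from h import *
need(safe([-.13,-.1185,.2]),toolR(YAW,.87))"
```

```text
shift in cur axes [0.753 0.928 4.491] in final axes [1.221 1.039 4.362] turn [ 0.232 -1.076 -0.087]
```

Request:
drive_tool --pt "0.12 0.15 0.75 0 0 0" --pt "0.12 0.15 0.75 0 0 0" --pt "0.12 0.15 0.75 0 0 0" --pt "0.12 0.15 0.75 0 0 0" --pt "0.12 0.15 0.75 0 0 0" --pt "0.12 0.15 0.75 0 0 0" --pt "0 0 0 0.2 -1 -0.1" --pt "0 0 0 0 0 0" --pt "0 0 0 0 0 0"

```text
time: 4.97
tool_pos: [0.4837, -0.1249, 0.1905]
ee_rot: [-3.141, 0.865, 3.063]
wrist_force: [0.2, -0.4, -0.3]
width: 0.0941
finger_force: 0.0
```

```bash
python3 -c "
from h import *
st();need(safe([-.13,-.1185,.08]),toolR(YAW,.87))
s=snapshot('wrist');cv2.imwrite('pics/w1.png',s['image'])
W=pts(s);np.savez('w1.npz',W=W,I=s['image'])
"
```

```text
4.97 q [-0.682 -0.635  2.197  0.584  0.901 -2.381] tcp [ 0.484 -0.125  0.19 ] grasp [ 0.469 -0.124  0.203] w 0.09413508608788974 F [ 0.224 -0.381 -0.307] 0.0 d [ 0.759 -0.06  -0.649] y [ 0.079  0.997 -0.   ]
shift in cur axes [2.372 0.033 1.947] in final axes [2.382 0.033 1.935] turn [ 0.031 -0.05   0.028]
```

View pics/w1.png

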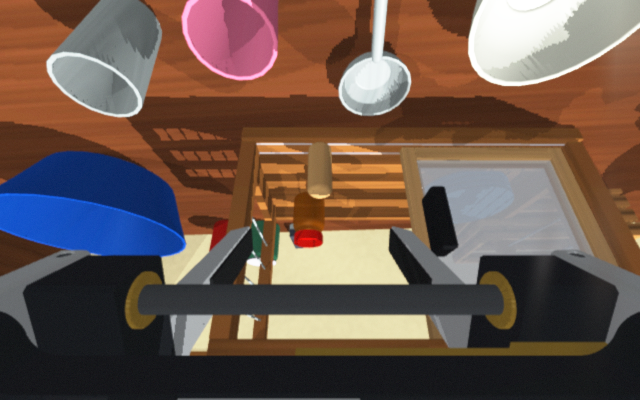

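The wrist view shows the peg at (319,170), the jar behind it at (308,215), the pull at (440,220), the right post near x=247 and the door's leading edge near x=405. Joint 6 is close to its limit, so I'll flip the hand by a half turn.

Request:
drive_tool --pt "0 0 0 0 0 1" --pt "0 0 0 0 0 1" --pt "0 0 0 0 0 1" --pt "0 0 0 0 0 1" --pt "0 0 0 0 0 1" --pt "0 0 0 0 0 1" --pt "0 0 0 0 0 1" --pt "0 0 0 0 0 1" --pt "0 0 0 0 0 1" --pt "0 0 0 0 0 1" --pt "0 0 0 0 0 1" --pt "0 0 0 0 0 1" --pt "0 0 0 0 0 1" --pt "0 0 0 0 0 1" --pt "0 0 0 0 0 1" --pt "0 0 0 0 0 1" --pt "0 0 0 0 0 1" --pt "0 0 0 0 0 1" --pt "0 0 0 0 0 1" --pt "0 0 0 0 0 1"

```text
time: 7.52
tool_pos: [0.4837, -0.1257, 0.1907]
ee_rot: [2.324, -0.325, 1.2]
wrist_force: [-0.7, -0.5, -0.2]
width: 0.0942
finger_force: 0.0
```

Request:
drive_tool --pt "0 0 0 0 0 1" --pt "0 0 0 0 0 1" --pt "0 0 0 0 0 1" --pt "0 0 0 0 0 1" --pt "0 0 0 0 0 1" --pt "0 0 0 0 0 1" --pt "0 0 0 0 0 1" --pt "0 0 0 0 0 1" --pt "0 0 0 0 0 1" --pt "0 0 0 0 0 1" --pt "0 0 0 0 0 1" --pt "0 0 0 0 0 0.4" --pt "0 0 0 0 0 0"

```text
time: 9.15
tool_pos: [0.4837, -0.1256, 0.1904]
ee_rot: [3.139, -0.865, -0.076]
wrist_force: [-0.5, 0.4, -0.4]
width: 0.0938
finger_force: 0.0
```

```bash
sed -i "s/    return Ro.from_euler('z',yaw)\*Ro.from_matrix(np.c_\[x,y,d\])/    return Ro.from_euler('z',yaw)*Ro.from_matrix(np.c_[-x,-y,d])/" h.py
python3 - <<'E'
from h import *
st();need(safe([-.13,-.1185,.08]),toolR(YAW,.87))
D=np.load('w1.npz');W=D['W'];I=D['I'].astype(int)
L=RS.inv().apply((W-O).reshape(-1,3)).reshape(W.shape)
def show(n,m): P=L[m];print(n,len(P),P.min(0),np.median(P,0),P.max(0)) if len(P) else print(n,0)
m=np.zeros(W.shape[:2],bool);m[150:190,308:332]=1
P=L[m&(abs(L[...,0])<.03)&(L[...,2]>.03)];print("peg",P.min(0),P.max(0))
m[:]=0;m[190:245,425:455]=1;show("pull",m&(I.max(-1)<45)&(L[...,0]<0.0)&(L[...,0]>-.06))
for v in (170,185,200,215): 
    print(v,"post",[L[v,u].round(3).tolist() for u in (242,246,250,254,258)]);print("  door",[L[v,u].round(3).tolist() for u in (400,404,408,412,418)])
print("floor", L[146,300],L[141,300],L[135,300])
m[:]=0;m[195:225,295:322]=1;show("jar",m&(L[...,0]>.08)&(L[...,0]<.2))
E
```

```text
9.15 q [-0.684 -0.634  2.197  0.584  0.901  0.758] tcp [ 0.484 -0.126  0.19 ] grasp [ 0.469 -0.124  0.203] w 0.09377176107554792 F [-0.472  0.43  -0.405] 0.0 d [ 0.759 -0.061 -0.648] y [-0.078 -0.997  0.002]
shift in cur axes [-2.371 -0.056  1.944] in final axes [-2.38  -0.05   1.933] turn [-0.022  0.048  0.041]
peg [-0.013 -0.136  0.03 ] [ 0.003 -0.105  0.092]
pull 1307 [-0.038 -0.002  0.106] [-0.036  0.     0.14 ] [-0.006  0.013  0.17 ]
170 post [[-0.011, -0.215, 0.067], [-0.011, -0.21, 0.067], [-0.012, -0.205, 0.068], [0.0, -0.203, 0.059], [0.03, -0.206, 0.04]]
  door [[0.055, 0.001, 0.022], [0.001, -0.013, 0.058], [-0.002, -0.009, 0.061], [-0.003, -0.004, 0.061], [-0.003, 0.003, 0.061]]
185 post [[-0.013, -0.211, 0.09], [-0.011, -0.207, 0.089], [-0.008, -0.203, 0.087], [0.01, -0.204, 0.076], [0.044, -0.207, 0.055]]
  door [[0.1, 0.013, 0.021], [0.099, 0.019, 0.022], [-0.003, -0.013, 0.083], [-0.002, -0.007, 0.083], [-0.004, -0.001, 0.084]]
200 post [[-0.011, -0.209, 0.109], [-0.011, -0.205, 0.109], [0.0, -0.204, 0.102], [0.019, -0.204, 0.093], [0.087, -0.216, 0.056]]
  door [[0.154, 0.027, 0.02], [0.152, 0.034, 0.021], [0.004, -0.013, 0.1], [-0.002, -0.011, 0.103], [-0.003, -0.004, 0.104]]
215 post [[-0.011, -0.207, 0.127], [-0.009, -0.203, 0.126], [0.009, -0.203, 0.118], [0.262, -0.265, 0.001], [0.264, -0.256, 0.0]]
  door [[0.181, 0.031, 0.038], [0.18, 0.039, 0.039], [0.181, 0.047, 0.038], [-0.001, -0.013, 0.122], [-0.003, -0.007, 0.123]]
floor [ 0.    -0.146  0.021] [-0.01  -0.146  0.022] [-0.016 -0.146  0.016]
jar 781 [ 0.115 -0.164  0.021] [ 0.119 -0.14   0.058] [ 0.139 -0.118  0.084]
```

Request:
drive_tool --pt "-0.6 0 0.48 0 0 0" --pt "-0.6 0 0.48 0 0 0" --pt "-0.6 0 0.48 0 0.05 0" --pt "-0.6 0 0.48 0 0 0" --pt "0 0 0 0 0 0"

```text
time: 9.78
tool_pos: [0.4793, -0.1249, 0.0651]
ee_rot: [-3.14, -0.868, -0.08]
wrist_force: [0.4, 0.2, 0.6]
width: 0.0936
finger_force: 0.0
```

```bash
sed -i "s/^RS=.*/&;O=O+RS.apply([.002,-.001,0])/" h.py
python3 - <<'E'
from h import *
st();need(safe([0,-.119,.068]),toolR(YAW,.87))
E
```

```text
9.78 q [-0.696 -0.487  2.388  0.823  0.647  0.43 ] tcp [ 0.479 -0.125  0.065] grasp [ 0.465 -0.124  0.077] w 0.09364169211097369 F [0.375 0.221 0.594] 1.2564386278057782e-05 d [ 0.76  -0.06  -0.647] y [-0.079 -0.997 -0.001]
shift in cur axes [1.988 0.01  2.708] in final axes [ 1.981 -0.004  2.713] turn [-0.035  0.024  0.02 ]
```

Request:
drive_tool --pt "0.4 0 0.54 0 0 0" --pt "0.4 0 0.54 0 0 0" --pt "0.4 0 0.54 0 0 0" --pt "0.4 0 0.54 0 0 0" --pt "0.4 0 0.54 0 0 0" --pt "0 0 0 0 0 0" --pt "0 0 0 0 0 0"

```text
time: 10.65
tool_pos: [0.6127, -0.135, 0.0571]
ee_rot: [-3.141, -0.869, -0.078]
wrist_force: [-0.6, -0.6, -0.4]
width: 0.094
finger_force: 0.0
```

```bash
python3 - <<'E'
from h import *
st();need(safe([0,-.119,.068]),toolR(YAW,.87))
E
```

```text
10.65 q [-0.475 -0.09   2.13   0.855  0.402  0.493] tcp [ 0.613 -0.135  0.057] grasp [ 0.598 -0.134  0.069] w 0.09403537545640832 F [-0.584 -0.634 -0.357] 0.0 d [ 0.761 -0.059 -0.646] y [-0.078 -0.997 -0.   ]
shift in cur axes [-0.022  0.021  0.028] in final axes [-0.022  0.021  0.028] turn [-0.039  0.015  0.031]
```

Request:
drive_tool --pt "0 0 0 0 0 0" --pt "0 0 0 0 0 0" --pt "0 0 0 0 0 0" --pt "0 0 0 0 0 0" --pt "0 0 0 0 0 0" --pt "0 0 0 0 0 0" --pt "0 0 0 0 0 0" --pt "0 0 0 0 0 0" --gripper 1

```text
time: 11.65
tool_pos: [0.6129, -0.1352, 0.0568]
ee_rot: [-3.141, -0.868, -0.079]
wrist_force: [-0.0, -1.1, -0.9]
width: 0.0301
finger_force: 29.9
```

Request:
drive_tool --pt "0.3 0 -0.24 0 0 0" --pt "0.3 0 -0.24 0 0 0" --pt "0 0 0 0 0 0" --pt "-0.44 0 -0.53 0 0 0" --pt "-0.44 0 -0.53 0 0 0" --pt "-0.44 0 -0.53 0 0 0" --pt "-0.44 0 -0.53 0 0 0" --pt "0.52 0 -0.44 0 0 0" --pt "0.52 0 -0.44 0 0 0" --pt "0.52 0 -0.44 0 0 0" --pt "0.52 0 -0.44 0 0 0" --pt "0 0 0 0 0 0"

```text
time: 13.15
tool_pos: [0.5047, -0.1271, 0.2]
ee_rot: [3.138, -0.872, -0.076]
wrist_force: [-0.1, 0.4, -0.9]
width: 0.0307
finger_force: 29.9
```

```bash
python3 - <<'E'
from h import *
st();need([.441,.357,.2],toolR(.5,.87));need([.441,.357,.2],toolR(YAW,.87))
E
```

```text
13.15 q [-0.639 -0.58   2.155  0.565  0.861  0.793] tcp [ 0.505 -0.127  0.2  ] grasp [ 0.49  -0.126  0.212] w 0.03066167443080344 F [-0.098  0.443 -0.852] 29.898112267255783 d [ 0.763 -0.061 -0.643] y [-0.078 -0.997  0.002]
shift in cur axes [ -1.648 -12.141  -1.528] in final axes [  2.84  -11.386   3.841] turn [ 4.437 -0.017 -3.707]
shift in cur axes [ -1.61  -11.941  -1.482] in final axes [ -1.669 -11.93   -1.504] turn [-0.021 -0.024  0.046]
```

Request:
drive_tool --pt "-0.12 -0.92 -0.11 0 0 0" --pt "-0.12 -0.92 -0.11 0 0 0" --pt "-0.12 -0.92 -0.11 0 0 0" --pt "-0.12 -0.92 -0.11 0 0 0" --pt "-0.12 -0.92 -0.11 0 0 0" --pt "-0.12 -0.92 -0.11 0 0 0" --pt "0 0 0 0.74 0 -0.62" --pt "0 0 0 0.74 0 -0.62" --pt "0 0 0 0.74 0 -0.62" --pt "0 0 0 0.74 0 -0.62" --pt "0 0 0 0.74 0 -0.62" --pt "0 0 0 0.74 0 -0.62" --pt "0 0 0 0 0 0"

```text
time: 14.78
tool_pos: [0.4816, 0.0948, 0.1881]
ee_rot: [-3.128, -0.86, 0.456]
wrist_force: [-0.3, 0.2, 1.1]
width: 0.03
finger_force: 29.9
```

```bash
python3 - <<'E'
from h import *
st();need([.441,.357,.16],toolR(.5,.87))
E
```

```text
14.78 q [-0.34  -0.616  2.19   0.703  1.021  0.562] tcp [0.482 0.095 0.188] grasp [0.469 0.088 0.2  ] w 0.030044029419483764 F [-0.261  0.191  1.102] 29.897506311535835 d [ 0.674  0.346 -0.653] y [ 0.45  -0.893 -0.009]
shift in cur axes [ 0.762 -6.313  2.519] in final axes [ 0.915 -6.239  2.648] turn [ 0.193  0.1   -0.285]
```

Request:
drive_tool --pt "0.11 -0.9 0.36 0 0 0" --pt "0.11 -0.9 0.36 0 0 0" --pt "0.11 -0.9 0.36 0 0 0" --pt "0.11 -0.9 0.36 0 0 0" --pt "0.11 -0.9 0.36 0 0 0" --pt "0.11 -0.9 0.36 0 0 0" --pt "0.11 -0.9 0.36 0 0 0" --pt "0 0 0 0.2 0.1 -0.3" --pt "0 0 0 0 0 0"

```text
time: 15.9
tool_pos: [0.4515, 0.3658, 0.1482]
ee_rot: [3.136, -0.871, 0.512]
wrist_force: [-0.6, -0.0, -0.6]
width: 0.0301
finger_force: 29.9
```

```bash
python3 - <<'E'
from h import *
st();need([.441,.357,.057],toolR(.5,.87))
s=snapshot('top');cv2.imwrite('pics/t2.png',cv2.resize(s['image'][180:300,100:300],None,fx=3,fy=3))
W=pts(s);I=s['image'].astype(int);y=(I[...,1]>150)&(I[...,0]<60)&(I[...,2]>150)&(W[...,2]>.018)&(W[...,2]<.032)
y[:, :145]=0;y[:,240:]=0;y[:205]=0;y[285:]=0;P=W[y];print(P.min(0),P.max(0))
E
```

```text
15.9 q [ 0.651 -0.348  2.125 -0.229  0.511  1.861] tcp [0.451 0.366 0.148] grasp [0.439 0.359 0.16 ] w 0.030113594132731077 F [-0.616 -0.036 -0.569] 29.897898361086845 d [ 0.669  0.37  -0.644] y [ 0.486 -0.874  0.004]
shift in cur axes [-1.96   0.059  1.686] in final axes [-1.958  0.068  1.688] turn [-0.037 -0.009  0.08 ]
[0.348 0.192 0.019] [0.506 0.42  0.032]
```

View pics/t2.png

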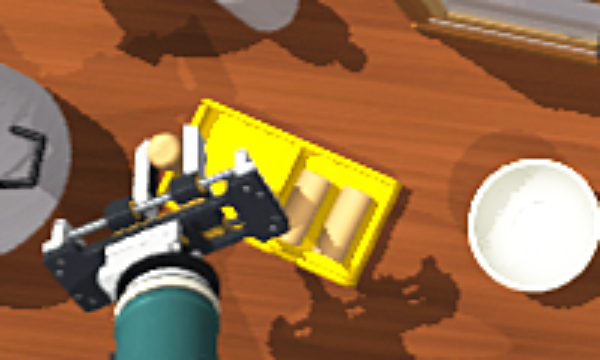

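The crop shows the peg held at about (163,150). Allowing for parallax, that is over the empty compartment. Lowering now.

Request:
drive_tool --pt "-0.4 0 0.34 0 0 0" --pt "-0.4 0 0.34 0 0 0" --pt "-0.4 0 0.34 0 0 0" --pt "-0.4 0.03 0.34 0 0 0" --pt "-0.2 0.03 0.17 0 0 0" --pt "-0.1 0 0.09 0 0 0" --pt "0 0 0 0 0 0" --pt "0 0 0 0 0 0"

```text
time: 16.95
tool_pos: [0.456, 0.3632, 0.0516]
ee_rot: [3.135, -0.875, 0.511]
wrist_force: [0.3, -0.9, -0.5]
width: 0.0301
finger_force: 29.9
```

```bash
python3 - <<'E'
from h import *
st()
E
```

```text
16.95 q [ 0.638 -0.186  2.23  -0.435  0.249  2.075] tcp [0.456 0.363 0.052] grasp [0.443 0.356 0.064] w 0.030061649648598688 F [ 0.287 -0.896 -0.467] 29.898048788309097 d [ 0.673  0.37  -0.641] y [ 0.485 -0.875  0.004]
```

Request:
drive_tool --pt "-0.08 0 0.06 0 0 0" --pt "-0.06 0 0.05 0 0 0" --pt "0 0 0 0 0 0" --pt "0 0 0 0 0 0"

```text
time: 17.45
tool_pos: [0.4552, 0.3626, 0.0431]
ee_rot: [3.134, -0.873, 0.511]
wrist_force: [0.3, 0.3, 0.1]
width: 0.0301
finger_force: 29.9
```

```bash
python3 - <<'E'
from h import *
st()
E
```

```text
17.45 q [ 0.638 -0.17   2.237 -0.472  0.23   2.114] tcp [0.455 0.363 0.043] grasp [0.442 0.356 0.055] w 0.030083582579655488 F [0.34  0.269 0.079] 29.89807963371277 d [ 0.672  0.369 -0.643] y [ 0.485 -0.875  0.005]
```

Request:
drive_tool --pt "-0.03 0 0.02 0 0 0" --pt "0 0 0 0 0 0" --pt "0 0 0 0 0 0"

```text
time: 17.82
tool_pos: [0.4557, 0.3631, 0.0429]
ee_rot: [3.135, -0.875, 0.511]
wrist_force: [-0.4, -1.4, 2.5]
width: 0.0302
finger_force: 29.9
```

Request:
drive_tool --pt "0 0 0 0 0 0" --pt "0 0 0 0 0 0" --pt "0 0 0 0 0 0" --pt "0 0 0 0 0 0" --pt "0 0 0 0 0 0" --pt "0 0 0 0 0 0" --pt "0.1 0 -0.6 0 0 0" --pt "0.2 0 -0.7 0 0 0" --pt "0.5 0 -0.7 0 0 0" --pt "0.7 0 -0.7 0 0 0" --pt "0.7 0 -0.6 0 0 0" --pt "0.7 0 -0.6 0 0 0" --pt "0 0 0 0 0 0" --gripper 0

```text
time: 19.45
tool_pos: [0.4166, 0.3425, 0.2366]
ee_rot: [3.137, -0.882, 0.51]
wrist_force: [1.0, -0.7, -0.1]
width: 0.0941
finger_force: 0.0
```

```bash
python3 - <<'E'
from h import *
st()
s=snapshot('side');cv2.imwrite('pics/s3.png',s['image'])
E
```

```text
19.45 q [ 0.663 -0.543  2.068 -0.181  0.749  1.802] tcp [0.417 0.343 0.237] grasp [0.404 0.335 0.249] w 0.09405826700972221 F [ 0.994 -0.707 -0.057] 0.0 d [ 0.676  0.372 -0.636] y [ 0.485 -0.875  0.003]
```

View pics/s3.png

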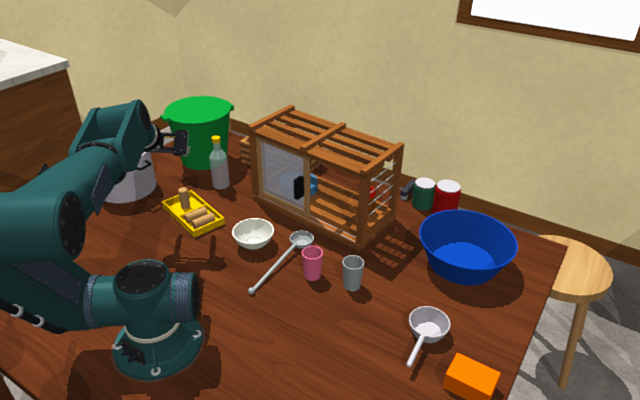

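The side view shows the peg standing in the tray's empty half at (184,200). Everything else is unchanged. Next I'll fit the arm's kinematics to choose a hand tilt the arm can reach for the tumbler.

```bash
cat > fk.py <<'E'
from h import *
from scipy.optimize import least_squares
Q=np.array([[1.177,.088,1.372,0,1.6836,-.103],[-1.112,-.756,1.907,.648,1.559,-2.463],[-.682,-.635,2.197,.584,.901,-2.381],[-.696,-.487,2.388,.823,.647,.43],[-.475,-.09,2.13,.855,.402,.493],[-.639,-.58,2.155,.565,.861,.793],[-.34,-.616,2.19,.703,1.021,.562],[.651,-.348,2.125,-.229,.511,1.861],[.638,-.186,2.23,-.435,.249,2.075],[.663,-.543,2.068,-.181,.749,1.802]])
P=np.array([[.1575,.5264,.2044],[.3766,-.1564,.3376],[.4837,-.1249,.1905],[.4793,-.1249,.0651],[.6127,-.135,.0571],[.5047,-.1271,.2],[.4816,.0948,.1881],[.4515,.3658,.1482],[.456,.3632,.0516],[.4166,.3425,.2366]])
D=np.array([[0,0,-1],[.69,-.034,-.723],[.759,-.06,-.649],[.76,-.06,-.647],[.761,-.059,-.646],[.763,-.061,-.643],[.674,.346,-.653],[.669,.37,-.644],[.673,.37,-.641],[.676,.372,-.636]])
E=lambda a,x: Ro.from_euler(a,x)
def fk(q,k):
    a1,s,h,L2,e,L3,Lt=k
    R1=E('z',q[0]);R2=R1*E('y',q[1]);R3=R2*E('y',q[2]);R=R3*E('z',q[3])*E('y',q[4])*E('z',q[5])
    return R1.apply([a1,s,h])+R2.apply([0,0,L2])+R3.apply([e,0,L3])+R.apply([0,0,Lt]),R
def res(k): return np.concatenate([np.r_[fk(q,k)[0]-p] for q,p in zip(Q,P)])
K=least_squares(res,[0,.05,.2,.4,0,.4,.2]).x
if __name__=="__main__":
    print(K,"err",np.abs(res(K)).max(),[np.abs(fk(q,K)[1].apply([0,0,1])-d).max().round(3) for q,d in zip(Q,D)])
lo=np.array([-3.1,-.76,.27,-1.08,.17,-2.57])+.03;hi=np.array([3.1,2.03,2.55,4.22,2.65,2.57])-.03
def ik(g,R,q0):
    p=np.array(g)+R.apply([0,0,.019])
    def f(q):
        x,Rq=fk(q,K);return np.r_[(x-p)*5,(Rq.inv()*R).as_rotvec()]
    r=least_squares(f,np.clip(q0,lo+.01,hi-.01),bounds=(lo,hi));return r.x,np.abs(r.fun).max()
E
cat > t.py <<'E'
from fk import *
qs=[Q[4],Q[5]]
for nm,g in [("pick",np.array([.434,-.288,.062])),("place",safe([.046,-.108,.084])),("pre",safe([-.12,-.108,.11]))]:
  for hd in (-.5,-.35,-.2,-.083):
    for t in (.7,.87,1.05,1.2):
        b=min((ik(g,toolR(hd,t),q) for q in qs),key=lambda r:r[1]);print(nm,hd,t,b[0],"err",round(b[1],3))
E
python3 fk.py; python3 t.py
```

```text
[-0.001  0.056  0.153  0.449  0.101  0.501  0.351] err 0.000590177096975314 [np.float64(0.002), np.float64(0.0), np.float64(0.001), np.float64(0.001), np.float64(0.001), np.float64(0.0), np.float64(0.001), np.float64(0.001), np.float64(0.0), np.float64(0.001)]
pick -0.5 0.7 [-0.835 -0.297  2.219  0.402  0.584  2.54 ] err 0.004
pick -0.5 0.87 [-0.878 -0.338  2.339  0.773  0.416  2.162] err 0.0
pick -0.5 1.05 [-0.933 -0.317  2.451  1.569  0.373  1.347] err 0.0
pick -0.5 1.2 [-0.977 -0.221  2.52   2.15   0.537  0.735] err 0.001
pick -0.35 0.7 [-0.923 -0.273  2.201  0.585  0.685  2.209] err 0.0
pick -0.35 0.87 [-1.002 -0.301  2.315  0.964  0.6    1.813] err 0.0
pick -0.35 1.05 [-1.086 -0.267  2.419  1.462  0.626  1.281] err 0.0
pick -0.35 1.2 [-1.15  -0.165  2.481  1.826  0.762  0.868] err 0.0
pick -0.2 0.7 [-1.001 -0.229  2.168  0.698  0.804  1.947] err 0.0
pick -0.2 0.87 [-1.097 -0.239  2.271  1.022  0.775  1.599] err 0.0
pick -0.2 1.05 [-1.195 -0.187  2.361  1.378  0.835  1.2  ] err 0.0
pick -0.2 1.2 [-1.265 -0.081  2.413  1.631  0.956  0.888] err 0.0
pick -0.083 0.7 [-1.048 -0.185  2
[... 1730 characters left out ...]
4  0.471  2.54 ] err 0.094
pre -0.35 1.05 [-0.428 -0.566  2.478  0.57   0.2    2.54 ] err 0.039
pre -0.35 1.2 [-0.493 -0.553  2.52   1.419  0.2    1.665] err 0.068
pre -0.2 0.7 [-0.545 -0.464  2.234  0.416  0.735  2.54 ] err 0.05
pre -0.2 0.87 [-0.505 -0.536  2.343  0.466  0.537  2.533] err 0.0
pre -0.2 1.05 [-0.557 -0.574  2.469  0.958  0.38   2.035] err 0.0
pre -0.2 1.2 [-0.587 -0.54   2.52   1.481  0.36   1.504] err 0.042
pre -0.083 0.7 [-0.546 -0.446  2.208  0.422  0.779  2.467] err 0.0
pre -0.083 0.87 [-0.62  -0.516  2.332  0.699  0.654  2.187] err 0.0
pre -0.083 1.05 [-0.705 -0.543  2.454  1.138  0.59   1.736] err 0.0
pre -0.083 1.2 [-0.774 -0.495  2.52   1.518  0.641  1.33 ] err 0.019
```

```bash
sed -i "s/E('z',q\[5\])/E('z',q[5]+np.pi\/2)/" fk.py; cat > t.py <<'E'
from fk import *
qs=[np.array([-1.3,-.01,2.3,1.5,1.,-.7]),Q[4]]
for nm,g,hs in [("pick",np.array([.434,-.288,.062]),(0.,.1,.2)),("prepick",np.array([.434,-.288,.19]),(0.,.1,.2)),("mid",np.array([.42,-.1,.2]),(0.1,)),("place",safe([.046,-.108,.084]),(-.083,)),("pre",safe([-.12,-.108,.13]),(-.083,)),("pre2",safe([-.12,-.108,.2]),(-.083,))]:
  for hd in hs:
    for t in (1.1,1.2):
        b=min((ik(g,toolR(hd,t),q) for q in qs),key=lambda r:r[1]);print(nm,hd,t,b[0],"err",round(b[1],3))
need([.42,-.1,.22],toolR(.1,1.15))
E
python3 t.py
```

```text
pick 0.0 1.1 [-1.301 -0.034  2.272  1.332  1.085 -0.543] err 0.0
pick 0.0 1.2 [-1.343  0.041  2.295  1.444  1.156 -0.695] err 0.0
pick 0.1 1.1 [-1.32   0.028  2.21   1.27   1.174 -0.571] err 0.0
pick 0.1 1.2 [-1.359  0.101  2.228  1.367  1.24  -0.703] err 0.0
pick 0.2 1.1 [-1.328  0.089  2.145  1.212  1.256 -0.595] err 0.0
pick 0.2 1.2 [-1.365  0.159  2.159  1.297  1.318 -0.711] err 0.0
prepick 0.0 1.1 [-1.301 -0.305  2.168  1.168  1.205 -0.151] err 0.0
prepick 0.0 1.2 [-1.343 -0.272  2.213  1.29   1.238 -0.28 ] err 0.0
prepick 0.1 1.1 [-1.32  -0.23   2.112  1.154  1.301 -0.218] err 0.0
prepick 0.1 1.2 [-1.359 -0.192  2.152  1.262  1.335 -0.332] err 0.0
prepick 0.2 1.1 [-1.328 -0.156  2.053  1.132  1.388 -0.275] err 0.0
prepick 0.2 1.2 [-1.365 -0.115  2.088  1.229  1.423 -0.376] err 0.0
mid 0.1 1.1 [-1.136 -0.73   2.376  1.101  1.283  0.085] err 0.045
mid 0.1 1.2 [-1.212 -0.73   2.444  1.229  1.319 -0.044] err 0.041
place -0.083 1.1 [-0.441  0.016  2.159  1.883  0.334 -0.498] err 0.0
place -0.083 1.2 [-0.455  0.06   2.202  2.252  0.451 -0.874] err 0.0
pre -0.083 1.1 [-0.728 -0.588  2.463  1.182  0.618  0.137] err 0.0
pre -0.083 1.2 [-0.772 -0.564  2.52   1.457  0.639 -0.15 ] err 0.002
pre2 -0.083 1.1 [-0.728 -0.707  2.364  0.942  0.724  0.442] err 0.0
pre2 -0.083 1.2 [-0.772 -0.72   2.432  1.161  0.702  0.228] err 0.0
shift in cur axes [-3.533  9.882 -3.38 ] in final axes [-0.696 10.999 -0.304] turn [-3.433  2.694  2.188]
```

```bash
python3 - <<'E'
from h import *
need([.48,.1,.21],toolR(.5,.87))
R=toolR(.5,.87);R2=toolR(.15,.87);print((R.inv()*R2).as_rotvec()/.1, R2.inv().apply([.442-.48,-.288-.1,0])/.04)
E
```

```text
shift in cur axes [-1.431  6.065 -0.316] in final axes [-1.392  6.075 -0.296] turn [-0.019 -0.061  0.068]
[-2.675  0.     2.257] [-1.54   9.449 -1.826]
```

Request:
drive_tool --pt "-0.2 0.87 -0.05 0 0 0" --pt "-0.2 0.87 -0.05 0 0 0" --pt "-0.2 0.87 -0.05 0 0 0" --pt "-0.2 0.87 -0.05 0 0 0" --pt "-0.2 0.87 -0.05 0 0 0" --pt "-0.2 0.87 -0.05 0 0 0" --pt "-0.2 0.87 -0.05 0 0 0" --pt "0 0 0 -0.67 0 0.56" --pt "0 0 0 -0.67 0 0.56" --pt "0 0 0 -0.67 0 0.56" --pt "0 0 0 -0.67 0 0.56" --pt "0 0 0 0 0 0"

```text
time: 21.0
tool_pos: [0.4912, 0.1073, 0.1949]
ee_rot: [3.133, -0.87, 0.168]
wrist_force: [0.4, 0.3, 0.2]
width: 0.0944
finger_force: 0.0
```

Request:
drive_tool --pt "-0.14 0.86 -0.17 0 0 0" --pt "-0.14 0.86 -0.17 0 0 0" --pt "-0.14 0.86 -0.17 0 0 0" --pt "-0.14 0.86 -0.17 0 0 0" --pt "-0.14 0.86 -0.17 0 0 0" --pt "-0.14 0.86 -0.17 0 0 0" --pt "-0.14 0.86 -0.17 0 0 0" --pt "-0.14 0.86 -0.17 0 0 0" --pt "-0.14 0.86 -0.17 0 0 0" --pt "-0.14 0.86 -0.17 0 0 0" --pt "-0.14 0.86 -0.17 0 0 0" --pt "0 0 0 0 0.8 0" --pt "0 0 0 0 0.8 0" --pt "0 0 0 0 0.8 0" --pt "0 0 0 0 0.8 0" --pt "0 0 0 0 0 0" --pt "0 0 0 0 0 0"

```text
time: 23.12
tool_pos: [0.4557, -0.2841, 0.2008]
ee_rot: [3.126, -1.195, 0.17]
wrist_force: [-0.6, 0.7, 0.1]
width: 0.0943
finger_force: 0.0
```

```bash
python3 - <<'E'
from h import *
st();need([.434,-.288,.15],toolR(.15,1.2))
E
```

```text
23.12 q [-1.349 -0.181  2.099  1.236  1.385 -0.309] tcp [ 0.456 -0.284  0.201] grasp [ 0.438 -0.287  0.208] w 0.09431475241075722 F [-0.568  0.695  0.108] 0.0 d [ 0.919  0.142 -0.367] y [ 0.155 -0.988  0.006]
shift in cur axes [-1.382  0.007  0.427] in final axes [-1.384  0.016  0.421] turn [-0.029  0.048  0.074]
```

Request:
drive_tool --pt "-0.58 0 0.21 0 0.05 0.07" --pt "-0.58 0 0.21 0 0 0" --pt "-0.58 0 0.21 0 0 0" --pt "-0.58 0 0.21 0 0 0" --pt "-0.58 0 0.21 0 0 0" --pt "-0.58 0 0.21 0 0 0" --pt "0 0 0 0 0 0" --pt "0 0 0 0 0 0"

```text
time: 24.12
tool_pos: [0.4528, -0.2845, 0.0539]
ee_rot: [3.14, -1.201, 0.156]
wrist_force: [0.4, -0.2, 0.0]
width: 0.0937
finger_force: 0.0
```

```bash
python3 - <<'E'
from h import *
st();need([.434,-.288,.06],toolR(.15,1.2))
E
```

```text
24.12 q [-1.359  0.136  2.193  1.333  1.279 -0.713] tcp [ 0.453 -0.285  0.054] grasp [ 0.435 -0.287  0.061] w 0.09370423422156875 F [ 0.45  -0.244  0.   ] 0.0 d [ 0.921  0.143 -0.362] y [ 0.154 -0.988  0.001]
shift in cur axes [-0.03   0.015 -0.026] in final axes [-0.03   0.015 -0.026] turn [-0.037 -0.006  0.022]
```

Grip, then lift.

Request:
drive_tool --pt "0 0 0 0 0 0" --pt "0 0 0 0 0 0" --pt "0 0 0 0 0 0" --pt "0 0 0 0 0 0" --pt "0 0 0 0 0 0" --pt "0 0 0 0 0 0" --gripper 1

```text
time: 24.88
tool_pos: [0.4524, -0.2839, 0.0527]
ee_rot: [-3.137, -1.2, 0.15]
wrist_force: [-0.3, 0.3, 0.7]
width: 0.0537
finger_force: 29.9
```

Request:
drive_tool --pt "0.3 0 -0.12 0 0 0" --pt "0.6 0 -0.23 0 0 0" --pt "0.6 0 -0.23 0 0 0" --pt "0.6 0 -0.23 0 0 0" --pt "0.6 0 -0.23 0 0 0" --pt "0.6 0 -0.23 0 0 0" --pt "0 0 0 0 0 0"

```text
time: 25.75
tool_pos: [0.453, -0.2843, 0.196]
ee_rot: [3.132, -1.2, 0.164]
wrist_force: [-0.1, 0.2, -2.0]
width: 0.0537
finger_force: 30.0
```

```bash
python3 - <<'E'
from fk import *
st()
p0=np.array([.434,-.287,.2]);qq=get_obs()["joint_positions"]
R0=toolR(.15,1.2);R1=toolR(YAW,1.2);print("turn",(R0.inv()*R1).as_rotvec()/.1)
for g,R in [(p0,R1),(safe([-.13,-.2,.18]),R1),(safe([-.11,-.108,.16]),R1),(safe([-.11,-.108,.10]),R1),(safe([-.06,-.108,.10]),R1),(safe([-.02,-.108,.10]),R1),(safe([.046,-.108,.09]),R1)]:
    qq,e=ik(g,R,qq);print(g,qq,round(e,3))
E
```

```text
25.75 q [-1.358 -0.173  2.107  1.24   1.389 -0.326] tcp [ 0.453 -0.284  0.196] grasp [ 0.435 -0.287  0.203] w 0.05365040152447075 F [-0.085  0.183 -2.048] 29.954142359565594 d [ 0.921  0.142 -0.363] y [ 0.154 -0.988  0.004]
turn [-2.17   0.     0.844]
[ 0.434 -0.287  0.2  ] [-1.319 -0.36   2.25   1.296  1.154 -0.198] 0.0
[ 0.462 -0.205  0.18 ] [-1.102 -0.506  2.379  1.324  0.959 -0.118] 0.0
[ 0.49  -0.115  0.16 ] [-0.739 -0.602  2.469  1.345  0.623  0.003] 0.0
[ 0.49  -0.115  0.1  ] [-0.741 -0.421  2.52   1.658  0.611 -0.386] 0.008
[ 0.54  -0.119  0.1  ] [-0.611 -0.248  2.425  1.9    0.52  -0.583] 0.0
[ 0.579 -0.122  0.1  ] [-0.539 -0.135  2.34   2.03   0.476 -0.684] 0.0
[ 0.645 -0.127  0.09 ] [-0.455  0.045  2.2    2.223  0.441 -0.842] 0.0
```

Request:
drive_tool --pt "0 0 0 -0.73 0 0.28" --pt "0 0 0 -0.73 0 0.28" --pt "0 0 0 -0.73 0 0.28" --pt "0 0 0 0 0 0" --pt "0 0 0 0 0 0"

```text
time: 26.38
tool_pos: [0.4528, -0.2837, 0.1933]
ee_rot: [-3.138, -1.199, -0.083]
wrist_force: [-0.4, -1.6, -1.5]
width: 0.0535
finger_force: 30.0
```

```bash
python3 - <<'E'
from h import *
st();R=toolR(YAW,1.2)
need(safe([-.1,-.108,.14]),R)
print(R.inv().apply(RS.apply([.1,0,-.04]))/.04)
E
```

```text
26.38 q [-1.311 -0.369  2.255  1.294  1.151 -0.19 ] tcp [ 0.453 -0.284  0.193] grasp [ 0.435 -0.282  0.2  ] w 0.053451843197620974 F [-0.363 -1.6   -1.456] 29.951959901336522 d [ 0.929 -0.074 -0.364] y [-0.079 -0.997 -0.001]
shift in cur axes [-0.941 -4.283  1.739] in final axes [-0.943 -4.289  1.722] turn [-0.035  0.013 -0.   ]
[-0.026 -0.     2.692]
```

Request:
drive_tool --pt "-0.13 -0.61 0.25 0 0 0" --pt "-0.13 -0.61 0.25 0 0 0" --pt "-0.13 -0.61 0.25 0 0 0" --pt "-0.13 -0.61 0.25 0 0 0" --pt "-0.13 -0.61 0.25 0 0 0" --pt "-0.13 -0.61 0.25 0 0 0" --pt "-0.13 -0.61 0.25 0 0 0" --pt "0 0 0 0 0 0" --pt "0 0 0 0 0 0"

```text
time: 27.5
tool_pos: [0.5188, -0.1185, 0.135]
ee_rot: [-3.14, -1.199, -0.083]
wrist_force: [0.4, -0.1, -2.5]
width: 0.0531
finger_force: 30.0
```

```bash
python3 - <<'E'
from h import *
st();R=toolR(YAW,1.2)
need(safe([0,-.1085,.1]),R);need(safe([.046,-.1085,.09]),R)
s=snapshot('side');W=pts(s);cv2.imwrite('pics/s4.png',cv2.resize(s['image'][100:280,230:430],None,fx=3,fy=3))
E
```

```text
27.5 q [-0.713 -0.506  2.467  1.48   0.586 -0.15 ] tcp [ 0.519 -0.118  0.135] grasp [ 0.501 -0.117  0.142] w 0.05314053099768737 F [ 0.419 -0.094 -2.529] 29.951901799577172 d [ 0.929 -0.075 -0.363] y [-0.081 -0.997 -0.001]
shift in cur axes [-0.081 -0.019  2.674] in final axes [-0.083 -0.025  2.674] turn [-0.021  0.006 -0.   ]
shift in cur axes [ 0.103 -0.017  3.836] in final axes [ 0.101 -0.025  3.836] turn [-0.021  0.006 -0.   ]
```

View pics/s4.png

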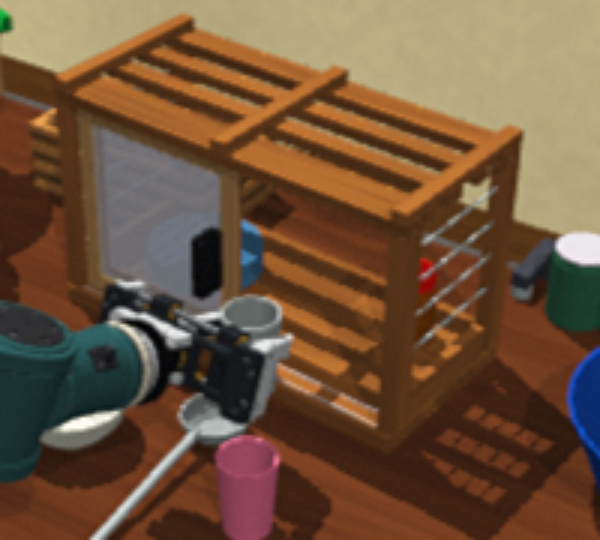

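The crop shows the tumbler held upright at (252,315) in front of the doorway, with the pull at (205,262) clear to its left. Moving it in.

Request:
drive_tool --pt "0 0 0.53 0 0 0" --pt "0 0 0.53 0 0 0" --pt "0 0 0.53 0 0 0" --pt "0 0 0.53 0 0 0" --pt "0.02 0 0.53 0 0 0" --pt "0.03 0 0.5 0 0 0" --pt "0.03 0 0.4 0 0 0" --pt "0.02 0 0.29 0 0 0" --pt "0 0 0 0 0 0" --pt "0 0 0 0 0 0"

```text
time: 28.8
tool_pos: [0.6623, -0.1299, 0.0827]
ee_rot: [-3.14, -1.199, -0.083]
wrist_force: [0.2, 0.0, -2.4]
width: 0.0535
finger_force: 30.0
```

```bash
python3 - <<'E'
from h import *
st();R=toolR(YAW,1.2)
need(safe([.047,-.1085,.082]),R)
E
```

```text
28.8 q [-0.459  0.046  2.201  2.215  0.445 -0.836] tcp [ 0.662 -0.13   0.083] grasp [ 0.645 -0.128  0.09 ] w 0.05353744527198008 F [ 0.201  0.024 -2.352] 29.95238721861824 d [ 0.929 -0.076 -0.363] y [-0.081 -0.997 -0.001]
shift in cur axes [-0.163 -0.012  0.105] in final axes [-0.163 -0.012  0.104] turn [-0.015  0.006 -0.001]
```

Request:
drive_tool --pt "-0.08 0 0.05 0 0 0" --pt "-0.08 0 0.05 0 0 0" --pt "-0.04 0 0.02 0 0 0" --pt "0 0 0 0 0 0" --pt "0 0 0 0 0 0"

```text
time: 29.42
tool_pos: [0.6642, -0.1294, 0.0737]
ee_rot: [-3.14, -1.2, -0.082]
wrist_force: [0.1, 0.4, -1.8]
width: 0.0537
finger_force: 30.0
```

Request:
drive_tool --pt "-0.03 0 0.01 0 0 0" --pt "0 0 0 0 0 0" --pt "0 0 0 0 0 0"

```text
time: 29.8
tool_pos: [0.6644, -0.1295, 0.0728]
ee_rot: [-3.14, -1.2, -0.082]
wrist_force: [-0.6, -0.2, -0.7]
width: 0.0536
finger_force: 29.9
```

Request:
drive_tool --pt "0 0 0 0 0 0" --pt "0 0 0 0 0 0" --pt "0 0 0 0 0 0" --pt "0 0 0 0 0 0" --pt "0 0 0 0 0 0" --pt "0 0 0 0 0 0" --pt "0 0 -0.2 0 0 0" --pt "0 0 -0.4 0 0 0" --pt "0 0 -0.5 0 0 0" --pt "0 0 -0.5 0 0 0" --pt "0 0 -0.5 0 0 0" --pt "0 0 -0.5 0 0 0" --pt "0 0 -0.5 0 0 0" --pt "0 0 -0.4 0 0 0" --pt "0 0 0 0 0 0" --gripper 0

```text
time: 31.68
tool_pos: [0.5334, -0.1192, 0.1237]
ee_rot: [3.139, -1.201, -0.079]
wrist_force: [-0.1, -0.2, -0.4]
width: 0.0943
finger_force: 0.0
```

```bash
python3 - <<'E'
from fk import *
st()
s=snapshot('wrist');cv2.imwrite('pics/w5.png',s['image'])
W=pts(s);np.savez('w5.npz',W=W,I=s['image'])
qq=get_obs()["joint_positions"]
for hd in (YAW,.1,-.2):
  for t in (.87,1.05,1.2):
    q=qq
    for p in ([-.1,.04,.16],[-.04,.04,.136],[-.04,-.15,.136],[-.1,-.15,.15]):
        q,e=ik(safe(p),toolR(hd,t),q);print(round(hd,2),t,p,q,round(e,3))
E
```

```text
31.68 q [-0.671 -0.42   2.451  1.611  0.545 -0.285] tcp [ 0.533 -0.119  0.124] grasp [ 0.516 -0.118  0.131] w 0.0943298007723852 F [-0.133 -0.17  -0.358] 0.0 d [ 0.929 -0.076 -0.361] y [-0.081 -0.997  0.001]
-0.08 0.87 [-0.1, 0.04, 0.16] [-0.013 -0.518  2.228 -0.099  0.566  1.7  ] 0.0
-0.08 0.87 [-0.04, 0.04, 0.136] [-0.026 -0.31   2.151 -0.103  0.434  1.7  ] 0.0
-0.08 0.87 [-0.04, -0.15, 0.136] [-0.606 -0.277  2.127  0.717  0.619  0.597] 0.0
-0.08 0.87 [-0.1, -0.15, 0.15] [-0.714 -0.46   2.216  0.715  0.76   0.569] 0.0
-0.08 1.05 [-0.1, 0.04, 0.16] [-0.003 -0.567  2.355 -0.228  0.312  1.828] 0.0
-0.08 1.05 [-0.04, 0.04, 0.136] [-0.007 -0.329  2.257 -0.384  0.2    1.987] 0.02
-0.08 1.05 [-0.04, -0.15, 0.136] [-0.663 -0.287  2.245  1.197  0.536  0.113] 0.0
-0.08 1.05 [-0.1, -0.15, 0.15] [-0.797 -0.489  2.338  1.086  0.697  0.194] 0.0
-0.08 1.2 [-0.1, 0.04, 0.16] [ 0.06  -0.562  2.421 -0.923  0.2    2.54 ] 0.034
-0.08 1.2 [-0.04, 0.04, 0.136] [ 0.046 -0.333  2.276 -0.923  0.2    2.54 ] 0.117
-0.08 1.2 [-0.04, -0.15, 0.136] [-0.705 -0.247  2.327  1.668  0.577 -0.37 ] 0.0
-0.08 1.2 [-0.1
[... 1231 characters left out ...]
.87 [-0.1, -0.15, 0.15] [-0.618 -0.49   2.233  0.542  0.646  0.843] 0.0
-0.2 1.05 [-0.1, 0.04, 0.16] [ 0.139 -0.513  2.328 -0.792  0.418  2.492] 0.0
-0.2 1.05 [-0.04, 0.04, 0.136] [ 0.067 -0.304  2.241 -0.854  0.281  2.54 ] 0.019
-0.2 1.05 [-0.04, -0.15, 0.136] [-0.56  -0.315  2.264  1.083  0.353  0.33 ] 0.0
-0.2 1.05 [-0.1, -0.15, 0.15] [-0.679 -0.533  2.36   0.95   0.514  0.435] 0.0
-0.2 1.2 [-0.1, 0.04, 0.16] [ 0.057 -0.562  2.41  -0.886  0.231  2.54 ] 0.056
-0.2 1.2 [-0.04, 0.04, 0.136] [ 0.03  -0.335  2.275 -0.886  0.2    2.54 ] 0.12
-0.2 1.2 [-0.04, -0.15, 0.136] [-0.588 -0.279  2.35   1.834  0.374 -0.429] 0.0
-0.2 1.2 [-0.1, -0.15, 0.15] [-0.726 -0.519  2.454  1.461  0.49  -0.083] 0.0
```

View pics/w5.png

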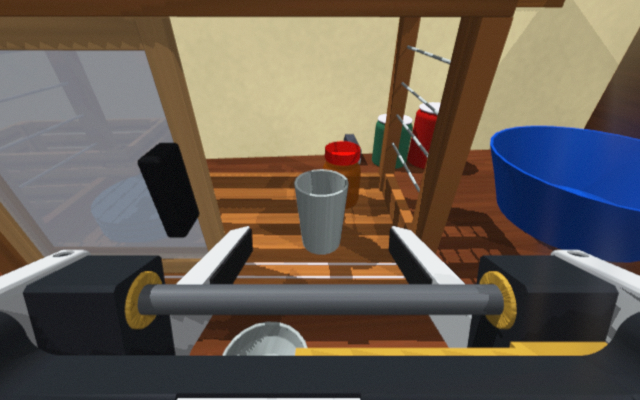

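The tumbler stands upright inside the doorway at (320,210), with the jar untouched behind it at (342,175). The door is closed by pushing on the pull's left side with shut fingers.

Request:
drive_tool --pt "0 0 -0.5 0 0 0" --pt "0 0 0 0 -0.83 0" --pt "0 0 0 0 -0.83 0" --pt "0 0 0 0 -0.83 0" --pt "0 0 0 0 -0.83 0" --pt "0 0 0 0 0 0" --pt "0 0 0 0 0 0" --gripper 1

```text
time: 32.6
tool_pos: [0.5153, -0.1167, 0.129]
ee_rot: [-3.138, -0.867, -0.082]
wrist_force: [0.9, -0.1, -0.1]
width: 0.0276
finger_force: 0.0
```

```bash
python3 - <<'E'
from h import *
st();R=toolR(YAW,.87)
need(safe([-.09,.045,.15]),R);print(R.inv().apply(RS.apply([.055,0,-.014]))/.04)
D=np.load('w5.npz');L=RS.inv().apply((D['W']-O).reshape(-1,3)).reshape(400,640,3)
P=L[172:250,292:350].reshape(-1,3);P=P[(P[:,0]>-.01)&(P[:,0]<.09)&(P[:,2]>.03)&(P[:,2]<.12)];print("tumbler",np.percentile(P,[1,50,99],axis=0))
P=L[145:235,142:200];k=D['I'][145:235,142:200].max(-1)<45;P=P[k];P=P[(P[:,0]<0)&(P[:,0]>-.06)];print("pull",np.percentile(P,[1,50,99],axis=0))
E
```

```text
32.6 q [-0.582 -0.49   2.25   0.625  0.681  0.719] tcp [ 0.515 -0.117  0.129] grasp [ 0.501 -0.116  0.141] w 0.02764437649023559 F [ 0.906 -0.093 -0.141] 0.0 d [ 0.76  -0.059 -0.647] y [-0.079 -0.997 -0.002]
shift in cur axes [ 0.314 -3.824  0.044] in final axes [ 0.312 -3.825  0.029] turn [-0.042  0.034  0.006]
[ 0.619 -0.     1.277]
tumbler [[ 0.021 -0.136  0.032]
 [ 0.029 -0.11   0.086]
 [ 0.075 -0.084  0.107]]
pull [[-0.039 -0.001  0.107]
 [-0.035  0.001  0.146]
 [-0.009  0.014  0.173]]
```

Request:
drive_tool --pt "0.05 -0.64 0 0 0 0" --pt "0.05 -0.64 0 0 0 0" --pt "0.05 -0.64 0 0 0 0" --pt "0.05 -0.64 0 0 0 0" --pt "0.05 -0.64 0 0 0 0" --pt "0.05 -0.64 0 0 0 0" --pt "0 0 0 0 0 0" --pt "0 0 0 0 0 0"

```text
time: 33.6
tool_pos: [0.5348, 0.0346, 0.1381]
ee_rot: [-3.14, -0.865, -0.081]
wrist_force: [-1.0, -1.1, -0.5]
width: 0.0005
finger_force: 0.0
```

```bash
python3 - <<'E'
from h import *
st();R=toolR(YAW,.87)
need(safe([-.035,.045,.136]),R)
E
```

```text
33.6 q [-0.003 -0.477  2.222 -0.116  0.535  1.721] tcp [0.535 0.035 0.138] grasp [0.52  0.036 0.15 ] w 0.0005446199074281843 F [-0.99  -1.075 -0.533] 0.0 d [ 0.759 -0.061 -0.648] y [-0.08  -0.997 -0.001]
shift in cur axes [ 0.65  -0.01   1.318] in final axes [ 0.644 -0.014  1.32 ] turn [-0.023  0.047  0.01 ]
```

Request:
drive_tool --pt "0.16 0 0.33 0 0.04 0" --pt "0.16 0 0.33 0 0 0" --pt "0.16 0 0.33 0 0 0" --pt "0.16 0 0.33 0 0 0" --pt "0 0 0 0 0 0" --pt "0 0.15 0 0 0 0" --pt "0 0.15 0 0 0 0" --pt "0 0.1 0 0 0 0" --pt "0 0.1 0 0 0 0" --pt "0 0.2 0 0 0 0" --pt "0 0.2 0 0 0 0" --pt "0 0.2 0 0 0 0" --pt "0 0.1 0 0 0 0" --pt "0 0 0 0 0 0"

```text
time: 35.35
tool_pos: [0.5883, -0.0179, 0.1251]
ee_rot: [-3.141, -0.872, -0.082]
wrist_force: [-0.7, 0.3, -0.2]
width: 0.0001
finger_force: 0.0
```

```bash
python3 - <<'E'
from h import *
st();R=toolR(YAW,.87)
need(safe([-.035,-.1615,.136]),R)
E
```

```text
35.35 q [-0.166 -0.317  2.154  0.153  0.44   1.378] tcp [ 0.588 -0.018  0.125] grasp [ 0.574 -0.017  0.137] w 0.00014045273714361834 F [-0.699  0.294 -0.178] 0.011509522155392915 d [ 0.763 -0.062 -0.644] y [-0.081 -0.997 -0.   ]
shift in cur axes [-0.04   3.951  0.002] in final axes [-0.037  3.951  0.008] turn [-0.015 -0.016  0.007]
```

Request:
drive_tool --pt "0 0.15 0 0 0 0" --pt "0 0.22 0 0 0 0" --pt "0 0.22 0 0 0 0" --pt "0 0.22 0 0 0 0" --pt "0 0.22 0 0 0 0" --pt "0 0.22 0 0 0 0" --pt "0 0.22 0 0 0 0" --pt "0 0.22 0 0 0 0" --pt "0 0.22 0 0 0 0" --pt "0 0.22 0 0 0 0" --pt "0 0.22 0 0 0 0" --pt "0 0.22 0 0 0 0" --pt "0 0.22 0 0 0 0" --pt "0 0.2 0 0 0 0" --pt "0 0.1 0 0 0 0"

```text
time: 37.22
tool_pos: [0.5784, -0.1408, 0.125]
ee_rot: [-3.14, -0.871, -0.081]
wrist_force: [-1.2, 2.3, 1.9]
width: 0.0005
finger_force: 1.3
```

```bash
cat > pull.py <<'E'
from h import *
st()
for n,z in (('top',(.09,.19)),('side',(.09,.19))):
    s=snapshot(n);L=RS.inv().apply((pts(s)-O).reshape(-1,3));k=s['image'].reshape(-1,3).max(1)<45
    P=L[k&(L[:,0]>-.045)&(L[:,0]<-.01)&(L[:,1]>-.21)&(L[:,1]<.05)&(L[:,2]>z[0])&(L[:,2]<z[1])]
    print(n,len(P),np.percentile(P,[2,50,98],axis=0))
need(safe([-.035,-.1615,.136]),toolR(YAW,.87))
E
python3 pull.py
```

```text
37.23 q [-0.537 -0.283  2.129  0.664  0.581  0.686] tcp [ 0.578 -0.141  0.125] grasp [ 0.564 -0.14   0.137] w 0.0005181556488017821 F [-1.245  2.32   1.872] 1.344810202717781 d [ 0.763 -0.061 -0.644] y [-0.08  -0.997 -0.001]
top 77 [[-0.041 -0.153  0.112]
 [-0.028 -0.147  0.171]
 [-0.01  -0.14   0.175]]
side 16 [[-0.024 -0.16   0.106]
 [-0.017 -0.157  0.118]
 [-0.011 -0.147  0.172]]
shift in cur axes [-0.042  0.856 -0.001] in final axes [-0.041  0.856 -0.   ] turn [-0.012 -0.015  0.007]
```

Request:
drive_tool --pt "0 0.1 0 0 0 0" --pt "0 0.1 0 0 0 0" --pt "0 0.1 0 0 0 0" --pt "0 0.1 0 0 0 0" --pt "0 0.1 0 0 0 0" --pt "0 0.1 0 0 0 0" --pt "0 0.06 0 0 0 0" --pt "0 0.05 0 0 0 0"

```text
time: 38.33
tool_pos: [0.5761, -0.1691, 0.125]
ee_rot: [-3.141, -0.871, -0.081]
wrist_force: [-0.3, 2.3, 0.5]
width: 0.0009
finger_force: 1.3
```

Request:
drive_tool --pt "0 0.04 0 0 0 0" --pt "0 0.04 0 0 0 0"

```text
time: 38.58
tool_pos: [0.5759, -0.1722, 0.125]
ee_rot: [-3.141, -0.871, -0.081]
wrist_force: [-0.2, 3.0, 1.0]
width: 0.0001
finger_force: 1.3
```

Request:
drive_tool --pt "0 0.04 0 0 0 0" --pt "0 0 0 0 0 0"

```text
time: 38.83
tool_pos: [0.5758, -0.174, 0.125]
ee_rot: [-3.141, -0.872, -0.081]
wrist_force: [-0.9, 2.3, 0.1]
width: 0.0007
finger_force: 0.9
```

```bash
python3 pull.py
```

```text
38.83 q [-0.624 -0.253  2.108  0.739  0.629  0.565] tcp [ 0.576 -0.174  0.125] grasp [ 0.561 -0.173  0.137] w 0.0006944417946369423 F [-0.898  2.348  0.15 ] 0.9363082051277161 d [ 0.763 -0.062 -0.644] y [-0.081 -0.997 -0.   ]
top 78 [[-0.041 -0.187  0.117]
 [-0.028 -0.18   0.17 ]
 [-0.011 -0.173  0.176]]
side 8 [[-0.02  -0.19   0.108]
 [-0.015 -0.189  0.17 ]
 [-0.012 -0.181  0.173]]
shift in cur axes [-0.041  0.036 -0.001] in final axes [-0.041  0.036 -0.001] turn [-0.017 -0.015  0.01 ]
```

Nearly closed. I'll creep on until the force rises.

Request:
drive_tool --pt "0 0.03 0 0 0 0" --pt "0 0 0 0 0 0"

```text
time: 39.17
tool_pos: [0.5757, -0.1749, 0.125]
ee_rot: [-3.14, -0.871, -0.081]
wrist_force: [-1.0, 1.8, 1.7]
width: 0.0005
finger_force: 1.1
```

Request:
drive_tool --pt "0 0.03 0 0 0 0" --pt "0 0 0 0 0 0"

```text
time: 39.42
tool_pos: [0.5756, -0.1761, 0.125]
ee_rot: [-3.14, -0.871, -0.081]
wrist_force: [-1.5, 2.5, 1.5]
width: 0.0002
finger_force: 1.4
```

Request:
drive_tool --pt "0 0.02 0 0 0 0" --pt "0 0 0 0 0 0"

```text
time: 39.67
tool_pos: [0.5756, -0.1761, 0.125]
ee_rot: [-3.139, -0.871, -0.081]
wrist_force: [-2.0, 6.1, 1.8]
width: 0.0006
finger_force: 2.6
```

Request:
drive_tool --pt "0 0.02 0 0 0 0" --pt "0 0 0 0 0 0"

```text
time: 39.92
tool_pos: [0.5756, -0.176, 0.125]
ee_rot: [-3.137, -0.871, -0.082]
wrist_force: [-2.3, 7.4, 2.7]
width: 0.0006
finger_force: 3.6
```

Request:
drive_tool --pt "0 -0.2 0 0 0 0" --pt "0 -0.3 0 0 0 0" --pt "-0.1 0 -0.4 0 0 0" --pt "0 0 -0.5 0 0 0" --pt "0 0 -0.5 0 0 0" --pt "0 0 -0.5 0 0 0" --pt "0 0 0 0 0 0" --pt "0 0 0 0 0 0"

```text
time: 40.92
tool_pos: [0.5167, -0.1533, 0.1706]
ee_rot: [-3.141, -0.872, -0.082]
wrist_force: [0.1, -0.6, 0.6]
width: 0.0005
finger_force: 0.0
```

```bash
python3 pull.py; python3 - <<'E'
from h import *
s=snapshot('side');cv2.imwrite('pics/s6.png',s['image'])
E
```

```text
40.92 q [-0.688 -0.487  2.164  0.651  0.805  0.665] tcp [ 0.517 -0.153  0.171] grasp [ 0.502 -0.152  0.183] w 0.0005482762922713784 F [ 0.104 -0.637  0.647] 0.0 d [ 0.763 -0.062 -0.644] y [-0.081 -0.997 -0.   ]
top 92 [[-0.041 -0.189  0.116]
 [-0.03  -0.181  0.17 ]
 [-0.011 -0.173  0.176]]
side 205 [[-0.042 -0.194  0.106]
 [-0.034 -0.19   0.141]
 [-0.012 -0.177  0.172]]
shift in cur axes [0.076 0.444 1.882] in final axes [0.077 0.44  1.883] turn [-0.025 -0.004  0.005]
```

View pics/s6.png

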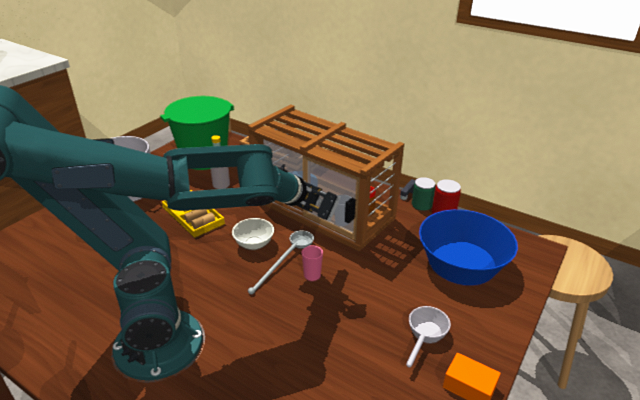

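The side view shows the door against the right-hand post, with the pull at (350,210). The bowl, ladle and pink cup are where they were, and the hand is clear.

```bash
python3 -c "
from bench import close_job
print(close_job())"
```

```text
the job is handed in; nothing more can be done
None
```

The job is handed in: the peg stands in the tray's empty compartment, the tumbler stands upright just inside the doorway, and the door was pushed gently closed against its post; no score came back.

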